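# Hang the keyhole plate on the roof pegboard

### The arm

A 6-joint arm with a two-finger parallel gripper is mounted at the origin on the work surface. World frame = base frame: x ahead of the robot, y to its left, z up, the work surface at z = 0. Lengths are in m, angles in rad, forces in N, time in s.
With the tool pointing down it reaches from about 0.35 to 0.775 m from the base axis. Payload 5.5 kg.
Tool frame: the origin (TCP) lies on the front face of the gripper's body, between the roots of the fingers; the fingertips stand 73 mm ahead of it and the grasp point (between the pads) lies bot.grip_depth ahead of it (bot.grip_depth is the distance from the TCP to the grasp point, in m); z points along the fingers, y is the line along which they close (so a half turn about z gives the same grasp; the last joint's range is limited). The gripper opens to 85 mm and grips with 20 to 120 N. Pads are 22 mm wide; open, the fingers measure 114 mm over their backs; the gripper's body (76 mm by 85 mm) begins 54 mm behind the grasp point. The pads swing forward as they close: fully open they stand 13 mm farther back than shut.
Start: joints at [1.051, 0.313, 0.046, 1.304, 0, 1.431], TCP at [0.213, 0.534, 0.304] pointing down, gripper open.
Joint ranges: [-2.76, 2.76], [-0.86, 1.69], [-1.03, 1.26], [-2.2, 2.34], [-1.47, 1.5], [-3.14, 3.14]. Speed limits (rad/s): [2.57, 2.57, 3.14, 3.14, 3.14, 3.14].

### API

Orientations are given as a unit quaternion [w, x, y, z].
In Python, from plant import bot, eyes, job gives the robot as it stands. The module is installed in compiled form; this text tells all that it offers.
- The arm moves only by the tool move_arm, never from a script. Its argument "plan" is a list of rows, each a list of 3 entries, a list of its own where there are three numbers: the shift along the tool's x, y, z in mm, then the turn, a rotation vector about the tool's x, y, z in rad, then the finger opening in mm, from 0 to 85.4. A call has 1 to 12 rows; each row shifts and turns the commanded pose from where the row before left it, along the tool's axes as they then stand; what a row does not reach is not made up. A row lasts 1/10 s, in which the tool goes at most 50 mm and 8.59 degrees, less where a joint would pass 70% of its speed; a pose out of reach is approached as far as the arm can. A call is refused whole if a number of a shift passes 50 or a number of a turn 0.15, either way. A call with a gripper value outside its range is refused whole. The fingers move at their own pace and stop on an object; "force" is the grip in N (left out, the last holds). Time passes only in rows, so rows that do not move let the fingers close. It gives the time, the measured TCP pose, the force, the opening and the grip force at its end, in the units of the state.
- bot.observe(): the state, without advancing time (a new reading comes with each control period).
- eyes.get_image(name): name is "side" or "top"; returns a dict with "color" (400x640x3 uint8, blue, green, red), "z_map" (400x640 float32, m along the optical axis (not along the pixel's ray), 0 where there is no reading), "intrinsics" (3x3 intrinsics, pixels), "k1" (the pictures are not rectified: a ray, as slopes to the right and down, at radius r is drawn at 1 + k1 r^2 times it, then the intrinsics apply), "world_to_cam" (4x4, takes a point from world to camera coordinates). Camera axes: x right, y down, z forward; pixel columns grow to the right and rows downward; lengths in m; the calibration is good to about 2 mm. A picture is of the moment at which its call begins.
- job.sign_off(): hands the job in; it is judged then, once.
The state is a dict: "time_s": time; "joints": joint angles; "qd": joint speeds; "joint_torque": joint torques, N m; "position": TCP position; "orientation": TCP orientation; "wrist_force": force on the tool from outside, world axes, zero at the start; "wrist_torque": the same for the moment, N m; "width": opening from 0.0 (shut) to 1.0 (fully open); "finger_force": force on a finger pad.
Only numpy, scipy, OpenCV 4.12 (cv2) and the standard library are available. Lean on these libraries where they do the work, as an engineer would, in place of code of your own. Each camera call takes 0.05 s, during which the arm holds its last target. There are 200 camera calls.

### The job

Of the two wooden hanging plates, take the one with the keyhole cut-out by its handle block and hang it on the headed bolt of the sloping pegboard: lay it on the board with the bolt head up through the wide round end, then pull it straight down the slope until the narrow slot is fully home on the bolt. Leave it lying flat on the board and straight, handle downhill, and let go. Leave the other plate where it is.

Things in the scene. Friction and masses are not known exactly. Their poses are not given: they have to be found in the camera images.
- plate_grip (a point): Centre of keyhole plate's handle block (50 x 24 x 54 tall). Loose wood plate 200 x 110 x 8 mm, 0.2 kg, flat on table. Axes: x along plate from handle to keyhole, z up. Plate spans x -50..150, y -55..55; underside z -35, top -27. Through keyhole: eight-sided hole 50 mm across, centre x 60, y 0; on its +x side a 22 mm wide slot to a closed end at x 121. Fully home = bolt axis at x 116.
- bolt_head (a point): Underside centre of fixed steel bolt's domed 30 mm head (8 high; shank 10 thick), 18 mm off a fixed pegboard (360 wide, 260 up-slope) sloping 12 degrees; bolt is square to board, 85 mm from its top edge. Axes level: x points uphill, z vertical; downhill is -x dropping 12 degrees, board normal leans 12 degrees to -x. A headless 10 mm pin, 26 tall, stands about 160 mm left or right: wrong one.
- spare_grip (a point): Centre of the handle block of the other loose plate: same wood, size, handle and axes as the keyhole plate, but it has only the 50 mm eight-sided hole and no slot. Lies flat on the table beside the keyhole plate, to its left or right. To be left alone. (Also on the table: an aluminium bottle, 68 mm wide and 210 tall, beyond the plates, and a tray with balls at the far right.)
Things that resemble listed ones, but are neither listed nor needed, are in the scene too. Leave any green or purple look-alike of the part that bears plate_grip alone.

How it is judged:
On the way:
1. The bolt head stands up through the wide end of the keyhole (x of bolt_head in the frame of plate_grip between 0.035 and 0.085 m and y of bolt_head in the frame of plate_grip between -0.02 and 0.02 m and z of bolt_head in the frame of plate_grip between -0.03 and -0.008 m), for 0.05 s.
At the end, for the whole second after the job is handed in: The bolt's shank is in the narrow slot, at least 37 mm past the middle of the wide hole (the slot's end is at 56 mm), under 13 mm off the slot's centre line, with the plate lying on the board (within 6 mm), handle downhill, within about 20 degrees of straight, let go and at rest (x of bolt_head in the frame of plate_grip between 0.097 and 0.125 m and y of bolt_head in the frame of plate_grip between -0.013 and 0.013 m and z of bolt_head in the frame of plate_grip between -0.023 and -0.011 m and x of plate_grip in the frame of bolt_head below -0.07 m and angle between the x axis of plate_grip and the x axis of bolt_head, either way round below 0.42 rad and angle between plate_grip's own z axis and vertical below 0.32 rad and linear speed of plate below 0.02 m/s); the robot touches nothing.
It fails at once if the other plate was moved by more than 30 mm (distance of spare_grip from where it was at the start of the episode above 0.03 m).
It also fails if it takes over 45 s, if anything falls off the work surface, if the arm or the gripper's body presses on something with over 40 N, if the wrist force passes 120 N, or if a joint passes its speed limit or range.

## Working session

There is one attempt and no reset: what is moved stays moved. The work goes in short steps, Python scripts to look and compute and a tool call to move; the robot and the scene stay as the last step left them, time stands still between calls to the robot, and variables do not carry over. Pictures are saved under pics/ and viewed, at most 10 in all, crops included, and the job is handed in when it is done.

Besides the shell and the picture viewer there is one more tool, called after ">>>" in YAML: its name, and indented under it one key for each argument. move_arm: Moves the arm, as the interface text tells. Its arguments: {"type":"object","properties":{"plan":{"type":"array","items":{"type":"array"}},"force":{"type":"number"}},"required":["plan"]}

```bash
mkdir -p pics
cat > h.py <<'E'
import numpy as np, cv2
from plant import bot, eyes, job
from scipy.spatial.transform import Rotation as R
def grab(n):
    d=eyes.get_image(n); np.savez('%s.npz'%n,**d); return d
def load(n): return np.load('%s.npz'%n)
def rays(d,uv):
    K=d['intrinsics']; k=float(d['k1'])
    uv=np.atleast_2d(np.array(uv,float)); p=np.c_[(uv[:,0]-K[0,2])/K[0,0],(uv[:,1]-K[1,2])/K[1,1]]
    q=p.copy()
    for _ in range(20): q=p/(1+k*(q**2).sum(1,keepdims=True))
    return np.c_[q,np.ones(len(q))]
def w(d,uv,z=None):  # depth-based, or intersect world height z
    r=rays(d,uv); T=np.linalg.inv(d['world_to_cam'])
    if z is None:
        uv=np.atleast_2d(uv); D=d['z_map'][np.array(uv)[:,1].astype(int),np.array(uv)[:,0].astype(int)]
        return (r*D[:,None])@T[:3,:3].T+T[:3,3]
    g=r@T[:3,:3].T; c=T[:3,3]; return c+g*((z-c[2])/g[:,2])[:,None]
def proj(d,P):
    P=np.atleast_2d(P); T=d['world_to_cam']; c=P@T[:3,:3].T+T[:3,3]; q=c[:,:2]/c[:,2:]
    q=q*(1+float(d['k1'])*(q**2).sum(1,keepdims=True)); K=d['intrinsics']
    return np.c_[q[:,0]*K[0,0]+K[0,2],q[:,1]*K[1,1]+K[1,2]]
E
python3 - <<'E'
from h import *
for n in('top','side'):
    d=grab(n); cv2.imwrite('pics/%s0.png'%n,d['color']); print(n,np.linalg.inv(d['world_to_cam']).round(3).tolist(),d['intrinsics'].tolist(),d['k1'])
s=bot.observe(); print(bot.grip_depth,s)
E
```

```text
top [[0.013, -0.978, 0.207, 0.182], [-1.0, -0.012, 0.004, -0.098], [-0.001, -0.207, -0.978, 1.331], [0.0, 0.0, 0.0, 1.0]] [[488.0947321436468, 0.0, 317.58634792962624], [0.0, 488.0947321436468, 204.53427088379618], [0.0, 0.0, 1.0]] -0.14149860888659263
side [[0.861, -0.355, 0.364, 0.085], [-0.508, -0.617, 0.601, -0.711], [0.011, -0.703, -0.712, 0.798], [0.0, 0.0, 0.0, 1.0]] [[370.9175904429538, 0.0, 317.03660803608915], [0.0, 370.9175904429538, 205.4290055303764], [0.0, 0.0, 1.0]] -0.054551677884842754
0.0539 {'time_s': 0.1, 'joints': array([1.05142890e+00, 3.13915406e-01, 4.50663495e-02, 1.30361209e+00,
       2.63840179e-06, 1.43120812e+00]), 'qd': array([-0.00135529, -0.00206853,  0.00181791, -0.00057147, -0.00011777,
       -0.00237823]), 'joint_torque': array([ 2.42820002e-03, -4.81727457e+01,  2.99243063e+01,  1.27274764e-02,
       -8.33097192e-05,  8.79646478e-06]), 'position': array([0.21298632, 0.53371859, 0.30309285]), 'orientation': array([-2.70573506e-04,  1.88750426e-01,  9.82024737e-01, -7.87208604e-04]), 'wrist_force': array([ 0.30891129,  0.29731774, -1.09271949]), 'wrist_torque': array([0.04166492, 0.00478422, 0.01512606]), 'finger_force': 0.0, 'width': 1.001460980623151}
```

View pics/top0.png

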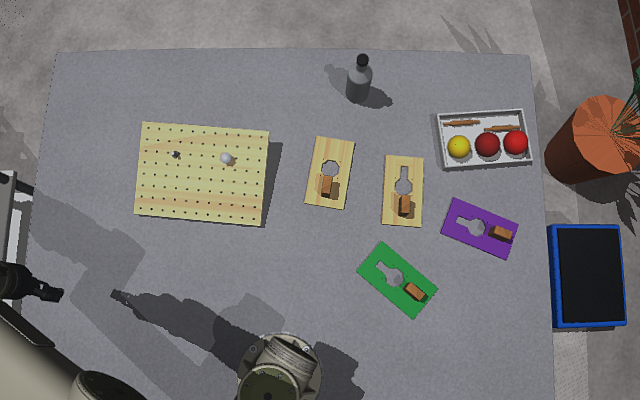

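View pics/side0.png

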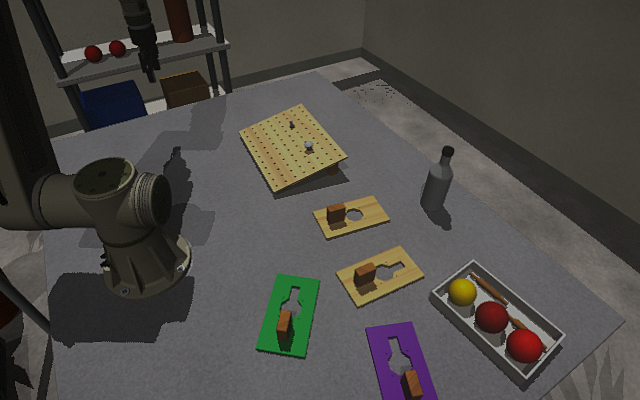

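The top view shows the keyhole plate at about (403,190) with its handle at (404,205), and the spare at (329,172). The headed bolt is at (227,158) and the headless pin at (175,154). In the side view the keyhole plate is at (380,275) and the bolt at (309,145). I'll enlarge both.

Run:
```python
from h import *
d=load('top');c=d['color']
a=cv2.resize(c[145:235,370:440],None,fx=6,fy=6,interpolation=cv2.INTER_CUBIC)
b=cv2.resize(c[135:185,200:255],None,fx=6,fy=6,interpolation=cv2.INTER_CUBIC)
m=np.zeros((540,420+330,3),np.uint8);m[:540,:420]=a;m[:300,420:]=b
cv2.imwrite('pics/crop1.png',m)
# board plane from depth
m=[(u,v) for u in range(145,262,4) for v in range(132,215,4)]
P=w(d,m); A=np.c_[P[:,:2],np.ones(len(P))]
ok=np.ones(len(P),bool)
for _ in range(5):
    x=np.linalg.lstsq(A[ok],P[ok,2],rcond=None)[0]; r=P[:,2]-A@x; ok=abs(r)<.006
print('plane',x,ok.sum(),len(P),r[ok].std(), 'slope deg',np.degrees(np.arctan(np.hypot(*x[:2]))),'up dir yaw',np.arctan2(x[1],x[0]))
print('corners',w(d,[(145,125),(267,132),(260,223),(138,213)]).round(3))
print('table z',w(d,[(300,250),(340,100),(380,130)]).round(4))
# plate top pixels
print('plate corners z8mm',w(d,[(387,156),(423,157),(421,226),(383,225)],.008).round(4))
print('block', w(d,[(404,198),(404,196),(405,203)]).round(4))
```

```text
plane [ 0.2152161  -0.01613533 -0.06098206] 604 630 0.002522403736960925 slope deg 12.178785235860095 up dir yaw -0.07483271279851132
corners [[0.667 0.39  0.079]
 [0.648 0.047 0.076]
 [0.404 0.063 0.028]
 [0.428 0.407 0.023]]
table z [[ 0.3357 -0.0461 -0.0029]
 [ 0.7793 -0.1548 -0.0023]
 [ 0.6898 -0.272  -0.0096]]
plate corners z8mm [[ 0.605  -0.2883  0.008 ]
 [ 0.6038 -0.3917  0.008 ]
 [ 0.4045 -0.3793  0.008 ]
 [ 0.4062 -0.2737  0.008 ]]
block [[ 0.4711 -0.3243  0.0612]
 [ 0.4765 -0.3244  0.0613]
 [ 0.4561 -0.3256  0.067 ]]
```

View pics/crop1.png

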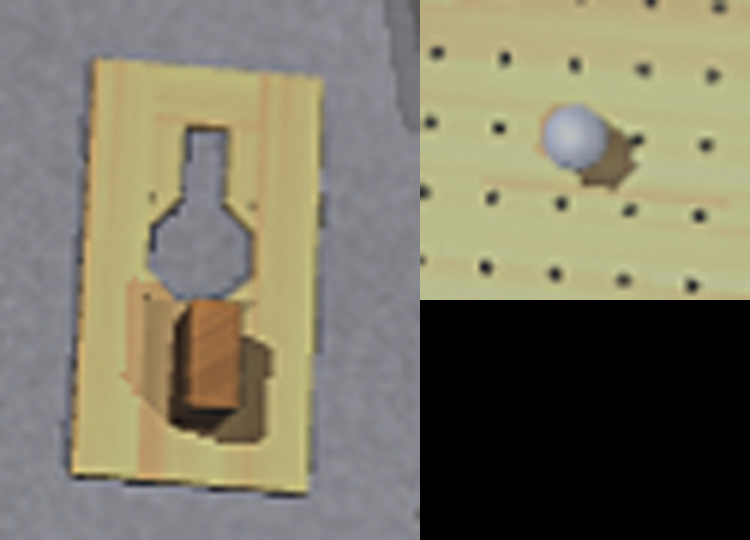

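The crop shows the keyhole plate's top corners (crop px) at (95,60), (323,77), (307,492), (72,474) and the handle's top face centred at about (214,353). The bolt head is centred at (575,137).

Run:
```python
from h import *
d=load('top')
f=lambda L,o,x0=0:[((u-x0+.5)/6-.5+o[0],(v+.5)/6-.5+o[1]) for u,v in L]
C=w(d,f([(95,60),(323,77),(307,492),(72,474)],(370,145)),.008)
print(C.round(4)); 
for i in range(4): print(np.linalg.norm(C[i]-C[(i+1)%4]).round(4))
ax=(C[0]+C[1]-C[2]-C[3]); ax/=np.linalg.norm(ax); yaw=np.arctan2(ax[1],ax[0]); cen=C.mean(0); print('yaw',yaw,'centre',cen,'grip',cen-ax*.05)
B=w(d,f([(190,300),(242,303),(237,408),(187,405)],(370,145)),.062); print('block',B.round(4),B.mean(0))
K=w(d,f([(203,250)],(370,145)),.008);print('hole, grip from hole',K,K-ax*.06)
# bolt: head dome centre about .0.022 above board -> iterate
x=np.array([0.2152161,-0.01613533,-0.06098206])
uv=f([(575,137)],(200,135),420); z=.08
for _ in range(10):
    p=w(d,uv,z)[0]; z=x[:2]@p[:2]+x[2]+.022/np.cos(.21)
print('bolt mid-head',p,'z',z,'depth pt',w(d,uv))
n=np.array([-x[0],-x[1],1]);n/=np.linalg.norm(n);print('underside',p-n*.004)
s=load('side');print('side proj of head',proj(s,p),'plate grip top',proj(s,[*(cen-ax*.05)[:2],.062]))
```

```text
[[ 0.6091 -0.2839  0.008 ]
 [ 0.6026 -0.3928  0.008 ]
 [ 0.4028 -0.3786  0.008 ]
 [ 0.4101 -0.2698  0.008 ]]
0.1091
0.2003
0.109
0.1995
yaw -0.07093424781057314 centre [ 0.50615064 -0.33126357  0.008     ] grip [ 0.45627638 -0.32771983  0.008     ]
block [[ 0.4802 -0.3169  0.062 ]
 [ 0.4791 -0.3403  0.062 ]
 [ 0.4313 -0.3368  0.062 ]
 [ 0.4323 -0.3145  0.062 ]] [ 0.45571644 -0.32712794  0.062     ]
hole, grip from hole [[ 0.51694549 -0.33292969  0.008     ]] [[ 0.45709638 -0.3286772   0.008     ]]
bolt mid-head [0.57227917 0.15634419 0.08215314] z 0.08215314275706649 depth pt [[0.57225627 0.15632926 0.08222643]]
underside [0.57312066 0.1562811  0.07824317]
side proj of head [[308.16610467 142.57714693]] plate grip top [[365.65023776 267.33000951]]
```

>>> move_arm:
  plan:
    - [[0,0,0],[0,0,-0.103],85]
    - [[0,0,0],[0,0,-0.103],85]
    - [[0,0,0],[0,0,-0.103],85]
    - [[-29,-40,0],[0,0,0],85]
    - [[-29,-40,0],[0,0,0],85]
    - [[-29,-40,0],[0,0,0],85]
    - [[-29,-40,0],[0,0,0],85]
    - [[-29,-40,0],[0,0,0],85]
    - [[-29,-40,0],[0,0,0],85]
    - [[-29,-40,0],[0,0,0],85]
    - [[-29,-40,0],[0,0,0],85]
    - [[-29,-40,0],[0,0,0],85]
  force: 80

```text
time_s: 1.3
position: [0.4486, 0.1546, 0.3037]
orientation: [-0.0, 0.035, 0.999, 0.0]
wrist_force: [0.9, -0.3, 0.7]
width: 0.996
finger_force: 0.0
```

>>> move_arm:
  plan:
    - [[-3.5,-40,0],[0,0,0],85]
    - [[-3.5,-40,0],[0,0,0],85]
    - [[-3.5,-40,0],[0,0,0],85]
    - [[-3.5,-40,0],[0,0,0],85]
    - [[-3.5,-40,0],[0,0,0],85]
    - [[-3.5,-40,0],[0,0,0],85]
    - [[-3.5,-40,0],[0,0,0],85]
    - [[-3.5,-40,0],[0,0,0],85]
    - [[-3.5,-40,0],[0,0,0],85]
    - [[-3.5,-40,30],[0,0,0],85]
    - [[-3.5,-40,30],[0,0,0],85]
    - [[-3.5,-40,30],[0,0,0],85]

```text
time_s: 2.5
position: [0.4557, -0.3266, 0.213]
orientation: [0.0, 0.036, 0.999, -0.0]
wrist_force: [0.4, 0.0, 0.7]
width: 0.996
finger_force: 0.0
```

>>> move_arm:
  plan:
    - [[0,0,0],[0,0,0],85]
    - [[0,0,0],[0,0,0],85]

```text
time_s: 2.7
position: [0.4551, -0.3251, 0.2125]
orientation: [-0.001, 0.036, 0.999, 0.001]
wrist_force: [-0.3, 0.4, 0.3]
width: 0.997
finger_force: 0.0
```

>>> move_arm:
  plan:
    - [[-1.6,-2.6,25],[0,0,0],85]
    - [[0,0,30],[0,0,0],85]
    - [[0,0,30],[0,0,0],85]
    - [[0,0,25],[0,0,0],85]
    - [[0,0,11],[0,0,0],85]
    - [[0,0,0],[0,0,0],85]
    - [[0,0,0],[0,0,0],85]

```text
time_s: 3.4
position: [0.4582, -0.3276, 0.0945]
orientation: [0.001, 0.035, 0.999, -0.001]
wrist_force: [0.5, -0.7, 0.9]
width: 0.998
finger_force: 0.0
```

>>> move_arm:
  plan:
    - [[0,0,0],[0,0,0],10]
    - [[0,0,0],[0,0,0],10]
    - [[0,0,0],[0,0,0],10]
    - [[0,0,0],[0,0,0],10]
    - [[0,0,0],[0,0,0],10]
    - [[0,0,0],[0,0,0],10]
    - [[0,0,0],[0,0,0],10]
    - [[0,0,0],[0,0,0],10]
    - [[0,0,0],[0,0,0],10]
    - [[0,0,0],[0,0,0],10]

```text
time_s: 4.4
position: [0.4578, -0.3282, 0.0938]
orientation: [0.001, 0.035, 0.999, -0.001]
wrist_force: [-0.4, -0.5, 5.1]
width: 0.276
finger_force: 79.3
```

>>> move_arm:
  plan:
    - [[0,0,-10],[0,0,0],10]
    - [[0,0,-20],[0,0,0],10]
    - [[0,0,-30],[0,0,0],10]
    - [[0,0,-30],[0,0,0],10]
    - [[0,0,-30],[0,0,0],10]
    - [[0,0,-30],[0,0,0],10]
    - [[0,0,-30],[0,0,0],10]
    - [[0,0,-20],[0,0,0],10]
    - [[0,0,0],[0,0,0],10]
    - [[0,0,0],[0,0,0],10]

```text
time_s: 5.4
position: [0.4572, -0.3274, 0.2924]
orientation: [-0.0, 0.035, 0.999, 0.0]
wrist_force: [0.8, -0.5, -3.8]
width: 0.269
finger_force: 78.6
```

Run:
```python
from h import *
d=grab('side');cv2.imwrite('pics/s2.png',d['color']);s=bot.observe();print(s['wrist_force'],s['wrist_torque'])
```

```text
[-1.04141672 -0.11779601 -3.37588756] [0.02070992 0.12958988 0.01069723]
```

View pics/s2.png

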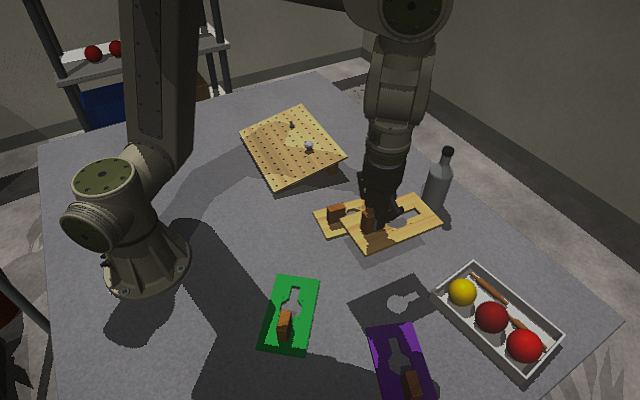

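Grasp is good and the plate hangs level: its handle is at about (368,215), clear of the spare at (330,213).

>>> move_arm:
  plan:
    - [[0,15,0],[0,0,0],10]
    - [[0,30,0],[0,0,0],10]
    - [[0,43,0],[0,0,0],10]
    - [[0,46,0],[0,0,0],10]
    - [[0,46,0],[0,0,0],10]
    - [[0,46,0],[0,0,0],10]
    - [[0,46,0],[0,0,0],10]
    - [[0,46,0],[0,0,0],10]
    - [[0,46,0],[0,0,0],10]
    - [[0,46,0],[0,0,0],10]
    - [[0,40,0],[0,0,0],10]
    - [[2,25,0],[0,0,0],10]

```text
time_s: 6.65
position: [0.4875, 0.1495, 0.2916]
orientation: [-0.001, 0.034, 0.999, 0.0]
wrist_force: [0.6, 0.6, -2.8]
width: 0.272
finger_force: 78.8
```

>>> move_arm:
  plan:
    - [[0,15,0],[0,-0.07,0],10]
    - [[0,0,0],[0,-0.07,0],10]
    - [[0,0,0],[0,-0.07,0],10]
    - [[0,0,0],[0,0,0],10]
    - [[0,0,0],[0,0,0],10]
    - [[0,0,0],[0,0,0],10]

```text
time_s: 7.25
position: [0.4899, 0.1612, 0.2927]
orientation: [0.104, 0.035, 0.994, -0.004]
wrist_force: [-0.3, -0.6, -2.5]
width: 0.274
finger_force: 79.0
```

```bash
cat >> h.py <<'E'
B=np.array([.5731,.1563,.0782])
def state():
    s=bot.observe(); q=s['orientation']; M=R.from_quat([*q[1:],q[0]]).as_matrix()
    # plate axes ~ (-x_tool, y_tool, -z_tool)
    P=np.c_[-M[:,0],M[:,1],-M[:,2]]; G=s['position']+P@[-.0013,.0004,-.0588]
    r=P.T@(B-G)*1e3
    print('bolt in grip frame mm',r.round(1),'tilt',np.degrees(np.arcsin(P[2,0])).round(2),'roll',np.degrees(np.arcsin(P[2,1])).round(2),'yaw',np.arctan2(P[1,0],P[0,0]).round(4),'F',s['wrist_force'].round(1),'t',s['time_s'].round(2))
    return s,P,G
E
python3 - <<'E'
from h import *
state()
E
```

```text
Traceback (most recent call last):
  File "h.py", line 29, in state
    print('bolt in grip frame mm',r.round(1),'tilt',np.degrees(np.arcsin(P[2,0])).round(2),'roll',np.degrees(np.arcsin(P[2,1])).round(2),'yaw',np.arctan2(P[1,0],P[0,0]).round(4),'F',s['wrist_force'].round(1),'t',s['time_s'].round(2))
                                                                                                                                                                                                                    ^^^^^^^^^^^^^^^^^
AttributeError: 'float' object has no attribute 'round'
```

```bash
sed -i "s/s\['time_s'\].round(2)/s['time_s']/" h.py
python3 - <<'E'
from h import *
state()
E
```

```text
bolt in grip frame mm [  38.5    0.6 -168.3] tilt 11.91 roll 0.0 yaw -0.071 F [-0.3 -0.6 -2.5] t 7.25
```

>>> move_arm:
  plan:
    - [[7,0.6,20],[0,0,0],10]
    - [[7,0,30],[0,0,0],10]
    - [[7.5,0,30],[0,0,0],10]
    - [[0,0,20],[0,0,0],10]
    - [[0,0,0],[0,0,0],10]
    - [[0,0,0],[0,0,0],10]
    - [[0,0,0],[0,0,0],10]

```text
time_s: 7.95
position: [0.4912, 0.1619, 0.1922]
orientation: [0.106, 0.035, 0.994, -0.003]
wrist_force: [0.1, -0.7, -1.7]
width: 0.271
finger_force: 78.9
```

Run:
```python
from h import *
s,P,G=state()
m=[]
for n,(W,H) in(('top',(130,110)),('side',(130,110))):
    d=grab(n); hp=G+P@[.06,0,-.027]; uv=proj(d,hp)[0]; print(n,'pred hole',uv,'bolt',proj(d,B)[0])
    x,y=int(uv[0]-W/2),int(uv[1]-H/2); print(x,y); m.append(cv2.resize(d['color'][y:y+H,x:x+W],None,fx=3,fy=3,interpolation=cv2.INTER_CUBIC))
cv2.imwrite('pics/c3.png',np.hstack(m))
```

```text
bolt in grip frame mm [ 57.6  -0.3 -70. ] tilt 12.14 roll 0.04 yaw -0.0712 F [ 0.1 -0.7 -1.7] t 7.95
top pred hole [222.3217373  155.11964459] bolt [225.71945771 157.5655236 ]
157 100
side pred hole [306.40176954 133.07381962] bolt [308.39786228 143.50242696]
241 78
```

View pics/c3.png

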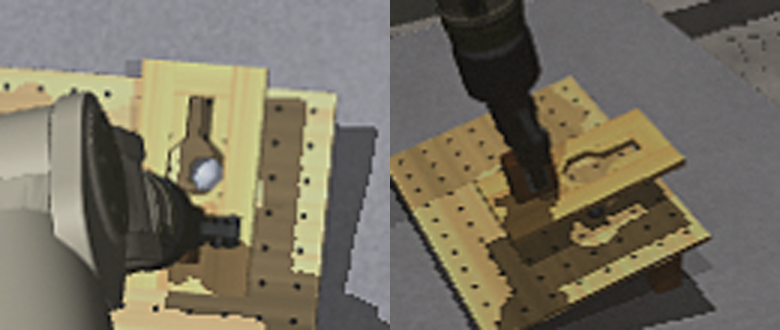

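The left (top) crop shows the bolt head at (207,174), inside the hole centred at about (198,168). That matches the prediction, so I'll lower the plate.

>>> move_arm:
  plan:
    - [[2,0,10],[0,0,0],10]
    - [[0,0,12],[0,0,0],10]
    - [[0,0,12],[0,0,0],10]
    - [[0,0,8],[0,0,0],10]
    - [[0,0,5],[0,0,0],10]
    - [[0,0,0],[0,0,0],10]
    - [[0,0,0],[0,0,0],10]

```text
time_s: 8.75
position: [0.4978, 0.1613, 0.1444]
orientation: [0.105, 0.035, 0.994, -0.004]
wrist_force: [-0.1, 0.5, -2.5]
width: 0.274
finger_force: 78.9
```

Run:
```python
from h import *
state()
```

```text
bolt in grip frame mm [ 61.3  -0.1 -21.6] tilt 12.02 roll 0.0 yaw -0.0708 F [-0.1  0.5 -2.5] t 8.75
```

>>> move_arm:
  plan:
    - [[0,0,2],[0,0,0],10]
    - [[0,0,1],[0,0,0],10]
    - [[0,0,0],[0,0,0],10]
    - [[0,0,0],[0,0,0],10]

```text
time_s: 9.15
position: [0.4985, 0.1613, 0.1417]
orientation: [0.105, 0.035, 0.994, -0.004]
wrist_force: [0.4, -0.2, -2.8]
width: 0.273
finger_force: 78.9
```

>>> move_arm:
  plan:
    - [[0,0,1],[0,0,0],10]
    - [[0,0,0],[0,0,0],10]
    - [[0,0,0],[0,0,0],10]

```text
time_s: 9.45
position: [0.4986, 0.1612, 0.1405]
orientation: [0.105, 0.035, 0.994, -0.004]
wrist_force: [-0.3, 0.3, -2.6]
width: 0.273
finger_force: 78.9
```

>>> move_arm:
  plan:
    - [[0,0,1],[0,0,0],10]
    - [[0,0,0],[0,0,0],10]
    - [[0,0,0],[0,0,0],10]

```text
time_s: 9.75
position: [0.4988, 0.1612, 0.1395]
orientation: [0.105, 0.035, 0.994, -0.004]
wrist_force: [-0.4, 0.6, -2.6]
width: 0.27
finger_force: 78.9
```

Run:
```python
from h import *
state()
```

```text
bolt in grip frame mm [ 61.4  -0.  -16.7] tilt 12.03 roll 0.0 yaw -0.0709 F [-0.4  0.6 -2.6] t 9.75
```

>>> move_arm:
  plan:
    - [[0,0,1],[0,0,0],10]
    - [[0,0,0],[0,0,0],10]
    - [[0,0,0],[0,0,0],10]

```text
time_s: 10.05
position: [0.499, 0.1613, 0.1389]
orientation: [0.105, 0.035, 0.994, -0.004]
wrist_force: [-1.8, -0.3, 3.0]
width: 0.274
finger_force: 79.5
```

>>> move_arm:
  plan:
    - [[0,0,1],[0,0,0],10]
    - [[0,0,0],[0,0,0],10]
    - [[0,0,0],[0,0,0],10]

```text
time_s: 10.35
position: [0.4991, 0.1613, 0.1388]
orientation: [0.105, 0.035, 0.994, -0.004]
wrist_force: [-7.8, 1.4, 11.1]
width: 0.272
finger_force: 81.2
```

Contact. Back off a little, then pull down the slope.

>>> move_arm:
  plan:
    - [[0,0,-2],[0,0,0],10]
    - [[5,0,0],[0,0,0],10]
    - [[6,0,0],[0,0,0],10]
    - [[6,0,0],[0,0,0],10]
    - [[6,0,0],[0,0,0],10]
    - [[6,0,0],[0,0,0],10]
    - [[6,0,0],[0,0,0],10]
    - [[6,0,0],[0,0,0],10]
    - [[5,0,0],[0,0,0],10]
    - [[0,0,0],[0,0,0],10]
    - [[0,0,0],[0,0,0],10]

```text
time_s: 11.45
position: [0.4541, 0.1645, 0.1301]
orientation: [0.105, 0.035, 0.994, -0.004]
wrist_force: [-0.1, -0.3, -2.4]
width: 0.27
finger_force: 79.0
```

Run:
```python
from h import *
state()
```

```text
bolt in grip frame mm [ 1.071e+02 -1.000e-01 -1.690e+01] tilt 12.06 roll 0.01 yaw -0.0708 F [-0.1 -0.3 -2.4] t 11.45
```

>>> move_arm:
  plan:
    - [[3,0,0],[0,0,0],10]
    - [[3,0,0],[0,0,0],10]
    - [[0,0,0],[0,0,0],10]
    - [[0,0,0],[0,0,0],10]

```text
time_s: 11.85
position: [0.448, 0.1648, 0.1287]
orientation: [0.105, 0.035, 0.994, -0.004]
wrist_force: [-0.6, 0.5, -3.7]
width: 0.267
finger_force: 79.0
```

>>> move_arm:
  plan:
    - [[2,0,0],[0,0,0],10]
    - [[0,0,0.8],[0,0,0],10]
    - [[0,0,0],[0,0,0],10]

```text
time_s: 12.15
position: [0.4461, 0.165, 0.1276]
orientation: [0.105, 0.035, 0.994, -0.004]
wrist_force: [-2.1, 0.9, 1.6]
width: 0.272
finger_force: 79.4
```

Run:
```python
from h import *
state()
```

```text
bolt in grip frame mm [ 1.156e+02 -1.000e-01 -1.610e+01] tilt 12.02 roll 0.0 yaw -0.0706 F [-2.1  0.9  1.6] t 12.15
```

Home and in light contact: release and withdraw.

>>> move_arm:
  plan:
    - [[0,0,0],[0,0,0],40]
    - [[0,0,0],[0,0,0],60]
    - [[0,0,0],[0,0,0],75]
    - [[0,0,0],[0,0,0],75]
    - [[0,0,0],[0,0,0],75]
    - [[0,0,0],[0,0,0],75]

```text
time_s: 12.75
position: [0.4464, 0.1649, 0.1275]
orientation: [0.105, 0.035, 0.994, -0.004]
wrist_force: [-0.1, 0.3, 0.2]
width: 0.882
finger_force: 0.0
```

>>> move_arm:
  plan:
    - [[0,0,-10],[0,0,0],75]
    - [[0,0,-20],[0,0,0],75]
    - [[0,0,-30],[0,0,0],75]
    - [[0,0,-30],[0,0,0],75]
    - [[0,0,-20],[0,0,0],75]
    - [[0,30,-10],[0,0,0],75]
    - [[0,40,0],[0,0,0],75]
    - [[0,40,0],[0,0,0],75]
    - [[0,30,0],[0,0,0],75]
    - [[0,0,0],[0,0,0],75]
    - [[0,0,0],[0,0,0],75]

```text
time_s: 13.85
position: [0.4308, 0.3067, 0.2451]
orientation: [0.105, 0.034, 0.994, -0.004]
wrist_force: [0.5, -0.6, 0.6]
width: 0.879
finger_force: 0.0
```

Run:
```python
from h import *
d=grab('top'); c=d['color'][110:240,130:360]; cv2.imwrite('pics/c4.png',cv2.resize(c,None,fx=3.4,fy=3.4,interpolation=cv2.INTER_CUBIC))
s=bot.observe(); print(s['wrist_force'],s['width'],s['time_s'])
```

```text
[-0.13386751 -0.13911766 -0.10590171] 0.8800191741511649 13.9
```

View pics/c4.png

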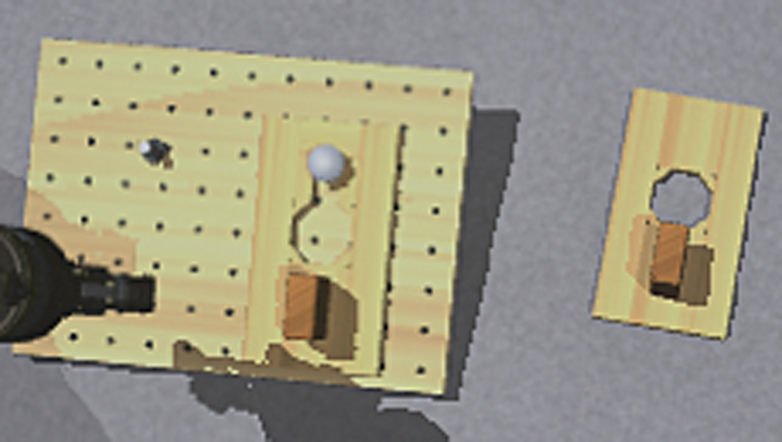

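The plate lies flat and straight, with the bolt head at (327,162) at the far end of the slot and the handle downhill at (307,305). The spare hasn't moved and the gripper is clear.

```bash
python3 -c "
from plant import job
print(job.sign_off())"
```

```text
the job is handed in; nothing more can be done
None
```

The keyhole plate hangs fully home on the headed bolt, flat and straight with its handle downhill; the gripper has let go, the spare plate wasn't moved, and the job is handed in (no verdict was returned).

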